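# Blow out the bonding nest with the two-speed duster

## Robot

A 6-joint arm with a two-finger parallel gripper is mounted at the origin on the work surface. World frame = base frame: x ahead of the robot, y to its left, z up, the work surface at z = 0. Lengths are in m, angles in rad, forces in N, time in s.
With the tool pointing down it reaches from about 0.25 to 0.85 m from the base axis. Payload 12.5 kg.
Tool frame: the origin (TCP) lies at the very end of the fingers, on their centre line; the grasp point (between the pads) lies 19 mm behind it; z points along the fingers, y is the line along which they close (so a half turn about z gives the same grasp; the last joint's range is limited). The gripper opens to 93 mm and grips with 3 to 60 N. Pads are 15 mm wide; open, the fingers measure 128 mm over their backs; the gripper's body (75 mm by 188 mm) begins 65 mm behind the grasp point.
Start: joints at [-1.207, 0.351, 1.652, -0, 1.139, -0.085], TCP at [0.239, -0.496, 0.219] pointing down, gripper open.
Joint ranges: [-2.75, 2.75], [-0.79, 2.1], [0.01, 2.65], [-1.57, 4.71], [0.07, 3.14], [-2.87, 2.87]. Speed limits (rad/s): [2.22, 2.22, 2.79, 3.14, 3.14, 3.14].

## Interface

Orientations are given as [roll, pitch, yaw] about the fixed x, y, z axes, in that order (R = Rz(yaw) Ry(pitch) Rx(roll)).
In Python, from workcell import bot gives the robot as it stands.
- The arm moves only by the tool step_arm, never from a script. Its arguments are lists of equal length, an entry for each row: "offset": the shift along the world's x, y, z normalised to -1 to 1, where 1 is 5 cm, a list of three; "rot": the turn, a rotation vector about the world's x, y, z normalised to -1 to 1, where 1 is 1.5 rad, a list of three. In form: {"offset": [[tx, ty, tz], ...], "rot": [[rx, ry, rz], ...]}. A call has exactly 5 rows; each row shifts and turns the commanded pose from where the row before left it; what a row does not reach is not made up. A row lasts 1/8 s, in which the tool goes at most 62.5 mm and 10.7 degrees, less where a joint would pass 70% of its speed; a pose out of reach is approached as far as the arm can. A call with a number of a shift or a turn outside -1 to 1 is refused whole. A call with a gripper value outside its range is refused whole. "claw" is the opening, from -1 (shut) to 1 (fully open), so that 0 is half open, set as the call begins (left out, the last holds). The fingers move at their own pace and stop on an object; the grip force is fixed at half the most. Time passes only in rows, so rows that do not move let the fingers close, or fill a call up. It gives the time, the measured TCP pose, the force, the opening and the grip force at its end, in the units of the state.
- bot.read_state(): the state, without advancing time (a new reading comes with each control period).
- bot.get_image(name): name is "scene" or "top" or "wrist"; returns the picture (480x640x3 uint8, red, green, blue); there is no depth.
- bot.calibration(name): a dict with "mtx" (3x3 intrinsics, pixels), "xyz" and "attitude" of the camera in the world; the wrist camera has in their place "mount" (4x4, takes a point from camera to tool coordinates, whose origin is the TCP and whose axes are the flange's). Camera axes: x right, y up, looking along -z (the intrinsics and any distortion apply to the point x, -y, -z); pixel columns grow to the right and rows downward; lengths in m; the calibration is good to about 2 mm. A picture is of the moment at which its call begins: read the wrist's pose just before it. calibration takes no time and is no camera call.
- bot.close_job(): hands the job in; it is judged then, once.
Trained networks look in the newest picture that a camera, given by its name, has taken for a name from the list of things; names that differ only in an ending like _2 or _b are one class to them, and where a whole thing is asked for, a point or a joint stands for the part that bears it (a point fixed in the world has none). Each returns a list of dicts, best first, with "p" (0 to 1); they miss things now and then, are a little off and sometimes report something else, mostly with a low value. They report only what shows in the picture. A call takes as long as a camera call. They do not tell look-alikes from the thing itself.
- bot.outline_of(camera, query): "mask" (480x640 bool, what is visible of it) and "bbox" ([left, top, width, height] in pixels, round what is visible of it).
- bot.pinpoint(camera, query): "pixel" ([column, row] in pixels: a listed point, or the origin of a listed thing).
The state is a dict: "time": time; "joints": joint angles; "joint_vel": joint speeds; "joint_torque": joint torques, N m; "tcp_pos": TCP position; "eef_rot": TCP orientation; "wrist_force": force on the tool from outside, world axes, zero at the start; "moment": the same for the moment, N m; "gripper_width": opening from 0.0 (shut) to 1.0 (fully open); "grasp_force": force on a finger pad.
Only numpy, scipy, OpenCV 4.12 (cv2) and the standard library are available. Lean on these libraries where they do the work, as an engineer would, in place of code of your own. Each camera call takes 0.05 s, during which the arm holds its last target. There are 200 camera calls.

## Task

Take the cordless air duster out of its fork stand by its squeeze paddle and, slanting in under the bonding head from the open front at about 35 degrees from upright, point the nozzle at the middle of the nest from about 3 cm away. Give it about a second of soft air (paddle squeezed to its pressure point, no further), then squeeze through the pressure point into the second stage and keep full air on the nest for at least a second and a half; use full air nowhere else. Ease off, then put the duster back upright in its stand with the paddle free, without knocking the station or shifting the other things.

Things in the scene. Friction and masses are not known exactly. Their poses are not given: they have to be found in the camera images.
- grip (a point): Grasp point of the duster, half-way up its paddle; axes as for nozzle. It is 165 mm above the nozzle's mouth, 45 mm below the top, midway between the body's flat back (25.5 mm to -y) and the free paddle's face (25.5 mm to +y): 51 mm wide along y. Squeezing moves only the paddle: 45 mm wide at the pressure point (middle 3 mm to -y of here), 39 mm fully squeezed (middle 6 mm to -y).
- nozzle (a point): Mouth of the duster, its lowest point, at (0, -8.5, -165) mm from grip. Stick-type tool standing upright, 210 mm, about 260 g: steel nozzle 80 mm long (10 mm thick, 18 at the shoulder) under a grey square body 36 (x) x 34 (y) x 130 mm; black paddle 26 wide, 52 tall, off the +y face. Axes: z up the tool, y out to the paddle. Air leaves along -z.
- paddle (a joint): First stage of the squeeze paddle, in m: 0 free, 0.006 at the pressure point (soft air). Sprung: starts to move at 2 N, reaches the pressure point at 4.4 N, springs back when let go.
- second_stage (a joint): Second stage of the paddle, in m: 0 until the pressure point is overcome, 0.006 fully squeezed (full air). It starts to give at 14 N and is fully in at 17.6 N; springs back. So a grip of 6 to 12 N carries the duster on the first stage, and 20 to 24 N gives full air.
- seat (a point): Middle of the steel stand's fork plate, on its upper face, 105 mm above the table: the duster's shoulder centre rests here, its mouth 80 mm below, paddle to +y. Axes: z up, -x to the open front. Nozzle slot 20 mm wide, open to the front, ending 16 mm behind here; lips 12 mm high with inner faces 22 mm off at both sides and 23.5 mm behind. Post behind; foot 120 x 110 mm.
- nest (a point): Middle of the nest: centre of the upper face (80 mm above the table) of the 64 x 74 mm aluminium insert on the orange carrier (110 x 120 mm) in the bonding station. Axes: -x to the station's open front (robot's side), z up. The head hangs above: 45 (x) x 80 mm (y), underside 80 mm above here, with a brass blade 14 x 50 mm, 15 mm tall, below it.
- press: White bonding station, fixed; origin under the middle of its base (240 x 300 x 40 mm), axes as for nest. Columns 60 (x) x 32 mm (y) at y = -130 and +130 mm, crossbeam 70 x 300 mm from 280 to 330 mm above the table, handle on it to 355 mm; open at front and back.
- tub: bystander: closed tub, 66 mm across, 75 mm high, about 140 mm behind the stand's seat
- brush: bystander: small brush, 150 mm, lying on the station's base beside the carrier
- tape: bystander: roll of tape, 84 mm across, 20 mm high, lying flat in front of the stand, about 115 mm from its seat
- cup: bystander: empty black cup, 72 mm across, 80 mm high, beside the tub behind the stand
Not all that is in view belongs to the job. Of the things that look like the part that bears grip, the larger one is meant. Of the things shaped like the part that bears seat, the aluminium one is meant.

How it is judged:
On the way, in this order (a step that is already met when the one before it is completed fails the run):
1. aimed (nest middle within 14 mm of the nozzle axis in x and y, 10 to 60 mm ahead; from the front, tilt 17 to 53 deg): soft air, paddle over 4.5 mm, second stage under 1.5 mm, for 0.4 s (x of nest in the frame of nozzle between -0.014 and 0.014 m and y of nest in the frame of nozzle between -0.014 and 0.014 m and z of nest in the frame of nozzle between -0.06 and -0.01 m and x of nozzle in the frame of nest below -0.002 m and angle between nozzle's own z axis and vertical between 0.3 and 0.92 rad and value of joint paddle above 0.0045 m and value of joint second_stage below 0.0015 m), for 0.4 s.
2. full air, aimed in the same way: paddle over 4.5 mm, second stage over 3.5 mm, for 1 s (x of nest in the frame of nozzle between -0.014 and 0.014 m and y of nest in the frame of nozzle between -0.014 and 0.014 m and z of nest in the frame of nozzle between -0.06 and -0.01 m and x of nozzle in the frame of nest below -0.002 m and angle between nozzle's own z axis and vertical between 0.3 and 0.92 rad and value of joint paddle above 0.0045 m and value of joint second_stage above 0.0035 m), for 1 s.
At the end, for the whole second after the job is handed in: The duster stands upright (within 4.5 degrees) in the fork stand again, shoulder down on the plate (within 5 mm) and within 14 mm of the seat's middle, at rest, paddle fully out (horizontal distance between nozzle and seat below 0.014 m and z of nozzle in the frame of seat between -0.085 and -0.076 m and angle between nozzle's own z axis and vertical below 0.08 rad and value of joint each of paddle, second_stage below 0.0015 m); the robot touches nothing.
It fails at once if full air (second stage beyond 3 mm) with the nozzle more than 120 mm from the nest (value of joint second_stage above 0.003 m and distance between nozzle and nest above 0.12 m).
It fails at once if the bonding station knocked (over 12 N) (contact force between press and anything else above 12 N).
It fails at once if another thing shifted by more than 25 mm (distance of any of tub, brush, tape, cup from where it was at the start of the episode above 0.025 m).
It also fails if it takes over 72 s, if anything falls off the work surface, if the arm or the gripper's body presses on something with over 40 N, if the wrist force passes 120 N, or if a joint passes its speed limit or range.

## Working session

There is one attempt and no reset: what is moved stays moved. The work goes in short steps, Python scripts to look and compute and a tool call to move; the robot and the scene stay as the last step left them, time stands still between calls to the robot, and variables do not carry over. Pictures are saved under pics/ and viewed, at most 11 in all, crops included, and the job is handed in when it is done.

Besides the shell and the picture viewer there is one more tool, called after "Call:" as name(argument=value, ...) on one line, values as JSON. step_arm: Moves the arm, as the interface text tells. Scaled input: -1 to 1 covers 5 cm each way for a shift and 1.5 rad each way for a turn. Its arguments: {"type":"object","properties":{"offset":{"type":"array"},"rot":{"type":"array"},"claw":{"type":"number"}},"required":["offset","rot"]}

```bash
ls; mkdir -p pics; cat > h.py <<'E'
import numpy as np, cv2
from workcell import bot
from scipy.spatial.transform import Rotation as R
def save(img,n): cv2.imwrite('pics/'+n,img[:,:,::-1])
E
python3 - <<'E'
from h import *
print(bot.read_state())
for c in ("scene","top","wrist"):
    print(c,bot.calibration(c))
a=bot.get_image("scene");b=bot.get_image("top")
save(a,"s0.png");save(b,"t0.png")
for c in ("scene","top"):
    for q in ("grip","nozzle","seat","nest","press","tub","tape","cup","brush"):
        try: print(c,q,[(np.round(d["pixel"],1).tolist(),round(d["p"],2)) for d in bot.pinpoint(c,q)])
        except Exception as e: print(c,q,e)
E
```

```text
pics
{'time': 0.0, 'joints': array([-1.20662177e+00,  3.51230789e-01,  1.65238633e+00,  1.28645018e-05,
        1.13908770e+00, -8.45944836e-02]), 'joint_vel': array([ 1.61071693e-03, -8.72474142e-05,  1.38715793e-03,  1.07552343e-03,
       -9.72832564e-05, -6.65546753e-04]), 'joint_torque': array([-1.17821193e-03, -4.97310519e+01, -2.85252857e+01,  6.98870374e-02,
        2.56599864e-02, -1.17315171e-04]), 'tcp_pos': array([ 0.23853456, -0.49522349,  0.21811876]), 'eef_rot': array([-3.14048545e+00, -1.05607201e-04,  4.48763591e-01]), 'wrist_force': array([-0.45063503, -0.41020365,  0.76922937]), 'moment': array([-0.01101817, -0.0206581 ,  0.07938231]), 'grasp_force': 0.0, 'gripper_width': 0.9985336011942806}
scene {'mtx': array([[471.30510596,   0.        , 323.16746102],
       [  0.        , 471.30510596, 240.28089535],
       [  0.        ,   0.        ,   1.        ]]), 'xyz': array([ 1.32695628, -0.37722601,  0.78098499]), 'attitude': array([ 0.95578613, -0.02353347,  1.14005962])}
top {'mtx': array([[442.12953551,   0.        , 320.59272093],
       [  0.        , 442.1295355
[... 779 characters left out ...]
447.7, 249.3], 0.83), ([387.3, 259.8], 0.78)]
scene seat [([391.2, 234.8], 0.81), ([373.7, 177.3], 0.81)]
scene nest [([228.5, 291.4], 0.88)]
scene press [([231.9, 319.3], 0.85)]
scene tub [([403.9, 306.7], 0.74)]
scene tape [([367.1, 244.8], 0.8)]
scene cup [([439.4, 290.3], 0.68)]
scene brush [([191.7, 318.1], 0.69)]
top grip [([218.1, 226.0], 0.86), ([145.9, 283.3], 0.69)]
top nozzle [([151.1, 224.5], 0.56)]
top seat [([177.9, 369.1], 0.87), ([229.7, 223.8], 0.69)]
top nest [([433.0, 218.9], 0.77)]
top press [([425.8, 217.1], 0.89)]
top tub [([253.4, 169.3], 0.94)]
top tape [([242.5, 279.9], 0.94)]
top cup [([205.7, 170.1], 0.74)]
top brush [([468.8, 216.2], 0.72), ([433.8, 216.1], 0.38)]
```

View pics/s0.png

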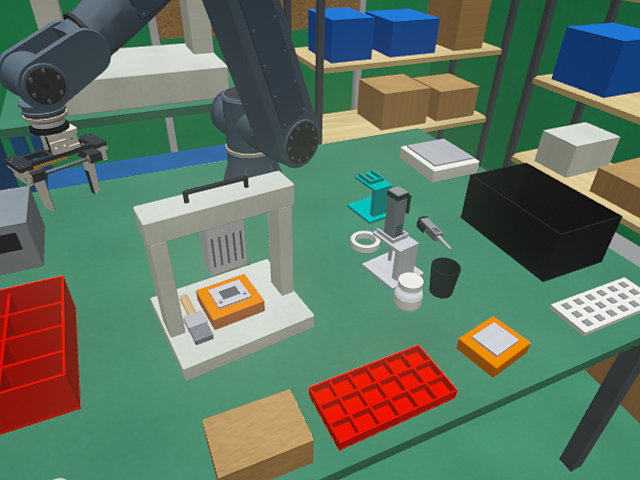

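View pics/t0.png

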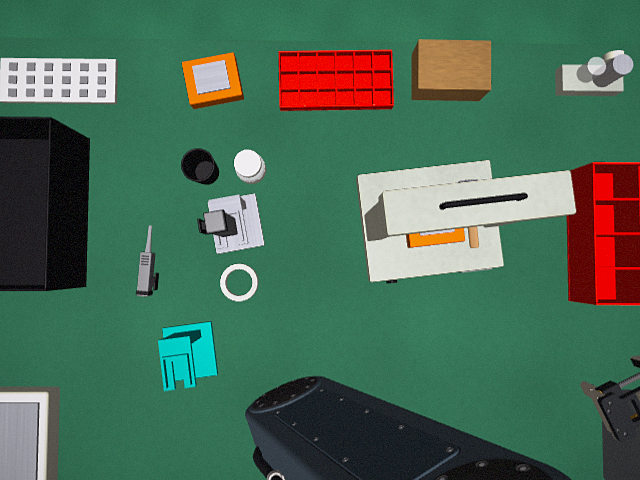

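The duster (grey, black paddle) stands in the grey-white fork stand at about scene (398,212) / top (215,224). The look-alikes are:
- a smaller duster lying at scene (435,232) / top (147,262)
- a cyan stand at scene (372,195) / top (188,355)
- a second orange carrier at top (212,78), outside the station

I choose the larger standing duster and the aluminium stand. Next I'll measure them.

```bash
cat >> h.py <<'E'
from scipy.optimize import least_squares
def cam(c,st=None):
    k=bot.calibration(c)
    if c=="wrist":
        T=np.eye(4);T[:3,:3]=R.from_euler('xyz',st["eef_rot"]).as_matrix();T[:3,3]=st["tcp_pos"]
        M=T@k["mount"];return k["mtx"],M[:3,:3],M[:3,3]
    return k["mtx"],R.from_euler('xyz',k["attitude"]).as_matrix(),k["xyz"]
def proj(C,P):
    K,r,t=C;q=(np.atleast_2d(P)-t)@r*[1,-1,-1]
    q=q@K.T;return q[:,:2]/q[:,2:]
def atz(C,px,z):
    K,r,t=C;d=r@(np.linalg.inv(K)@[px[0],px[1],1]*np.array([1,-1,-1]));return t+d*(z-t[2])/d[2]
def tri(Cs,pxs):
    s=least_squares(lambda p:np.concatenate([(proj(C,p)-q).ravel() for C,q in zip(Cs,pxs)]),[.5,0,.1]);return s.x,s.fun
E
python3 - <<'E'
from h import *
S,T=cam("scene"),cam("top")
for n,s,t in (("grip",(399.6,206.1),(218.1,226)),("seat",(391.2,234.8),(229.7,223.8)),("nest",(228.5,291.4),(433,218.9)),("press",(231.9,319.3),(425.8,217.1)),("tub",(403.9,306.7),(253.4,169.3)),("tape",(367.1,244.8),(242.5,279.9))):
    x,f=tri([S,T],[s,t]);print(n,x.round(4),f.round(1))
print("nest",atz(S,(228.5,291.4),.08),"grip",atz(T,(218.1,226),.19),atz(S,(399.6,206.1),.19))
# press yaw from base corners, top view (z=.04) : front edge & left edge
c=[atz(T,p,.04)[:2] for p in ((370,282),(503,267),(358,175),(490,160))]
for i,j in((0,1),(2,3),(0,2),(1,3)): d=c[j]-c[i];print(np.hypot(*d),np.degrees(np.arctan2(d[1],d[0])))
print("centre",np.mean(c,0))
c=[atz(T,p,.006)[:2] for p in ((217,252),(263,246),(257,194))]
for i,j in((0,1),(1,2)): d=c[j]-c[i];print(np.hypot(*d),np.degrees(np.arctan2(d[1],d[0])))
E
```

```text
grip [0.5057 0.2168 0.1851] [-2.1  0.3 -1.4 -0.8]
seat [0.5145 0.2056 0.1092] [ 1.  -0.1  0.7  0.4]
nest [ 0.5299 -0.2209  0.0788] [1.4 0.2 1.3 0.5]
press [ 0.5417 -0.224   0.0049] [1.  0.2 0.9 0.4]
tub [ 0.6514  0.1733 -0.0075] [ 1.3 -0.2  1.1  0.6]
tape [0.3989 0.2    0.0018] [-2.1  0.1 -1.5 -0.8]
nest [ 0.52920044 -0.22379547  0.08      ] grip [0.50390747 0.21317315 0.19      ] [0.51324044 0.21734909 0.19      ]
0.296822755507179 -83.4049187210526
0.29753270716208446 -83.04888186509011
0.2382097297995082 6.396227013581673
0.24006203777514293 6.2296856410691825
centre [ 0.5308137  -0.22313901]
0.10489652497180851 -82.26863029165676
0.11968012376192687 7.108370277615462
```

Call:
step_arm(offset=[[0.36,0.94,0.75],[0.36,0.94,0.75],[0.36,0.94,0.75],[0.36,0.94,0.75],[0.36,0.94,0.75]], rot=[[0,0,-0.0143],[0,0,-0.0143],[0,0,-0.0143],[0,0,-0.0143],[0,0,-0.0143]])

```text
time: 1.62
tcp_pos: [0.3284, -0.2598, 0.4067]
eef_rot: [3.141, -0.0, 0.341]
wrist_force: [1.6, -0.6, 0.4]
gripper_width: 1.004
grasp_force: 0.0
```

Call:
step_arm(offset=[[0.36,0.94,0],[0.36,0.94,0],[0.36,0.94,0],[0.36,0.94,0],[0.36,0.94,0]], rot=[[0,0,-0.0143],[0,0,-0.0143],[0,0,-0.0143],[0,0,-0.0143],[0,0,-0.0143]])

```text
time: 2.25
tcp_pos: [0.4185, -0.0248, 0.4056]
eef_rot: [3.141, -0.001, 0.234]
wrist_force: [1.1, -0.9, -1.0]
gripper_width: 1.0
grasp_force: 0.0
```

Call:
step_arm(offset=[[0.36,0.94,0],[0.36,0.94,0],[0.36,0.94,0],[0.36,0.94,0],[0,0,0]], rot=[[0,0,-0.0143],[0,0,-0.0143],[0,0,-0.0143],[0,0,-0.0143],[0,0,-0.0143]])

```text
time: 2.88
tcp_pos: [0.4906, 0.1638, 0.4046]
eef_rot: [-3.141, 0.001, 0.129]
wrist_force: [0.3, -0.4, -0.0]
gripper_width: 0.999
grasp_force: 0.0
```

```bash
python3 - <<'E'
from h import *
st=bot.read_state();im=bot.get_image("wrist");save(im,"w1.png")
print(st["tcp_pos"],st["eef_rot"],st["joints"].round(2),st["time"])
C=cam("wrist",st)
for q,z in (("grip",.19),("seat",.105),("nozzle",.025)):
    for d in bot.pinpoint("wrist",q): print(q,np.round(d["pixel"],1),round(d["p"],2),atz(C,d["pixel"],z).round(4))
E
```

```text
[0.49059209 0.16381093 0.40455399] [-3.14135010e+00  1.23007679e-03  1.29420438e-01] [0.23 0.16 1.45 0.   1.53 1.67] 2.875
grip [119.3 220.2] 0.63 [0.4477 0.3363 0.19  ]
seat [165.7 382.7] 0.69 [0.2175 0.314  0.105 ]
nozzle [125.3 127.2] 0.72 [0.5164 0.3999 0.025 ]
```

View pics/w1.png

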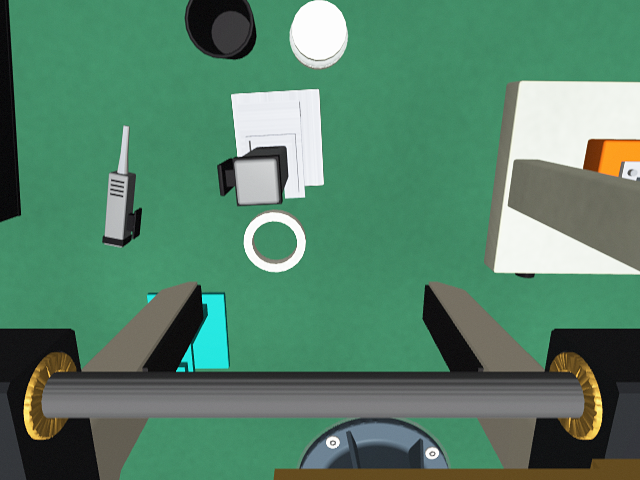

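The wrist view shows the standing duster's top face at about (234–282, 153–206), with the paddle on its left at (225,178). The small look-alike lies at (120,205), the cyan stand is at (190,330), and the tape is at (275,241). I'll crop in on the duster to check the choice and measure the top face.

```bash
python3 - <<'E'
from h import *
st=bot.read_state();C=cam("wrist",st)
im=cv2.imread("pics/w1.png")
cr=im[80:280,160:360];
g=cv2.cvtColor(im,cv2.COLOR_BGR2GRAY)
print(g[180,240:300:3],g[140:215:3,258],g[178,215:240:2])
m=((g>130)&(g<205)).astype(np.uint8);m[:, :225]=0;m[:,292:]=0;m[:145]=0;m[212:]=0
m=cv2.morphologyEx(m,cv2.MORPH_OPEN,np.ones((5,5)))
n,l,s,c=cv2.connectedComponentsWithStats(m);i=l[180,258];print(s[i],c[i])
rc=cv2.minAreaRect(np.argwhere(l==i)[:,::-1].astype(np.float32));print(rc)
b=cv2.boxPoints(rc)
P=np.array([atz(C,p,.235)[:2] for p in b]);print(P.round(4),P.mean(0))
for k in range(4): d=P[(k+1)%4]-P[k];print(np.hypot(*d).round(4),np.degrees(np.arctan2(d[1],d[0])).round(2))
# foot corners z~.006
Q=[atz(C,p,.006)[:2] for p in ((232,94),(320,90),(324,185))]
for k in range(2): d=Q[k+1]-Q[k];print(np.hypot(*d).round(4),np.degrees(np.arctan2(d[1],d[0])).round(2))
# press base edge in this view z=.04
Q=[atz(C,p,.04)[:2] for p in ((518,82),(495,272))];d=Q[1]-Q[0];print(Q,np.hypot(*d),np.degrees(np.arctan2(*d[::-1])))
cv2.polylines(im,[np.int32(b*1)],True,(0,0,255),1)
cv2.imwrite("pics/w1c.png",cv2.resize(im[80:280,90:350],None,fx=3,fy=3,interpolation=cv2.INTER_CUBIC))
E
```

```text
[197 197 197 197 199 198 198 200 201 202 203 203 157  52  52  44 241 238
 237 239] [236 233 220  50  60  47  61 176 205 204 202 201 201 199 199 197 196 196
 194 196 195 124 116 111 109] [114 119  32  57   7  10  50  50  51  49  86 179 196]
[ 235  161   44   43 1465] [254.19112628 184.31194539]
((256.32421875, 181.4838104248047), (42.94635009765625, 41.847721099853516), 87.1375961303711)
[[0.5205 0.2257]
 [0.5261 0.1937]
 [0.4926 0.1885]
 [0.4868 0.2215]] [0.5064995  0.20735797]
0.0326 -79.96
0.0339 -171.24
0.0335 100.12
0.034 7.22
0.1101 -80.32
0.1195 -169.98
[array([ 0.62745626, -0.06350421]), array([ 0.39289479, -0.09407819])] 0.2365456663581494 -172.57363353210312
```

View pics/w1c.png

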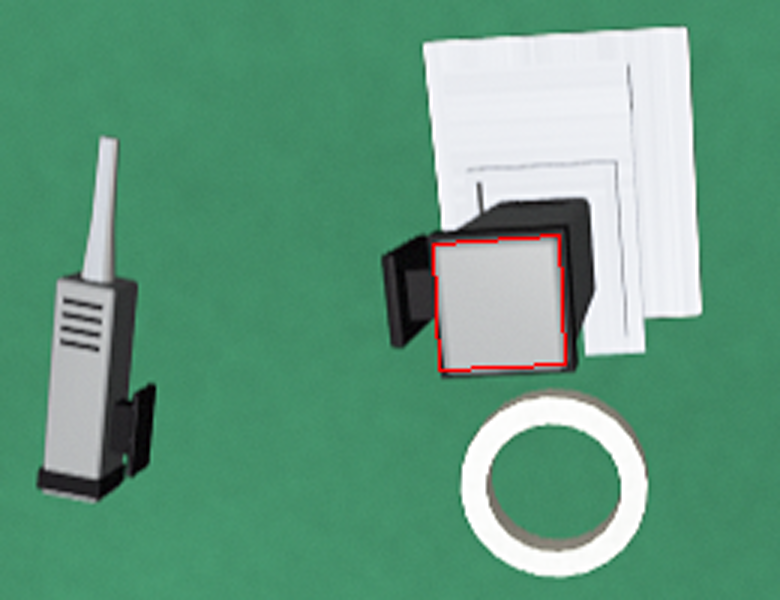

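The crop confirms the choice: the large grey-capped duster with its paddle on the left (+y), standing in the light aluminium stand. The small one lies loose to the left. Moving closer.

Call:
step_arm(offset=[[0.16,0.47,-0.5],[0.16,0.47,-0.5],[0,0,-0.5],[0,0,-0.5],[0,0,0]], rot=[[0,0,0.0125],[0,0,0],[0,0,0],[0,0,0],[0,0,0]])

```text
time: 3.7
tcp_pos: [0.5057, 0.2074, 0.3044]
eef_rot: [3.141, 0.003, 0.145]
wrist_force: [0.8, 0.6, 0.4]
gripper_width: 0.998
grasp_force: 0.0
```

```bash
python3 - <<'E'
from h import *
st=bot.read_state();im=bot.get_image("wrist");save(im,"w2.png")
print(st["tcp_pos"],st["eef_rot"],st["time"])
C=cam("wrist",st)
for q,z in (("grip",.19),("seat",.105)):
    for d in bot.pinpoint("wrist",q): print(q,np.round(d["pixel"],1),round(d["p"],2),atz(C,d["pixel"],z).round(4))
for p in ([.5075,.2056,.235],[.5062,.214,.19]): print(proj(C,p))
E
```

```text
[0.5056601  0.20736545 0.30440904] [3.14110229e+00 2.55751540e-03 1.44823143e-01] 3.7
grip [122.1 256.5] 0.71 [0.466  0.3343 0.19  ]
seat [175.4 455.8] 0.66 [0.2184 0.3098 0.105 ]
[[315.99059803 244.94264667]]
[[302.88896089 224.94924083]]
```

View pics/w2.png

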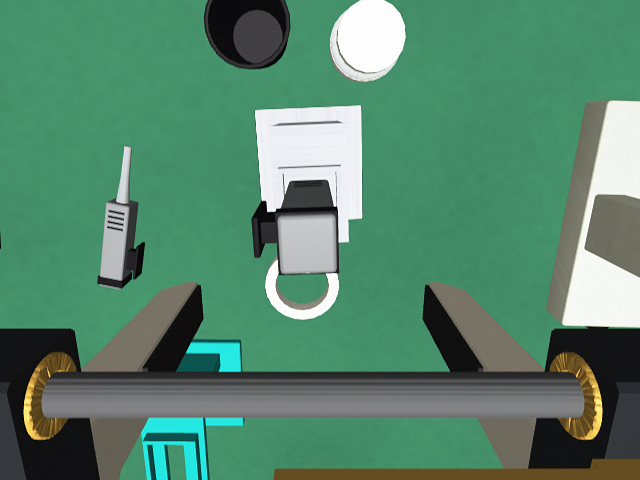

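The top face corners now lie at (277,208), (336,208), (338,272) and (278,273), so its centre is about (307.5,240.5). That differs slightly from my first estimate, so I'll triangulate across the views.

```bash
python3 - <<'E'
from h import *
s1=dict(tcp_pos=np.array([0.49059209,0.16381093,0.40455399]),eef_rot=[-3.14135010e+00,1.23007679e-03,1.29420438e-01])
s2=bot.read_state()
C1,C2=cam("wrist",s1),cam("wrist",s2)
a=np.array([(433,233),(568,224),(577,370),(443,377)])/3+[90,80]
b=np.array([(277,208),(336.5,208),(338.5,272.5),(278.5,273)])
P=[]
for i in range(4):
    x,f=tri([C1,C2],[a[i],b[i]]);P.append(x);print(x.round(4),f.round(1))
x,f=tri([C1,C2],[a.mean(0),b.mean(0)]);print("c",x,f)
for C,px in ((C1,a),(C2,b)):
  for z in (.225,.235,.245):
    Q=np.array([atz(C,p,z)[:2] for p in px])
    print(z,Q.mean(0).round(4),[ (np.hypot(*(Q[(k+1)%4]-Q[k])).round(4),np.degrees(np.arctan2(*(Q[(k+1)%4]-Q[k])[::-1])).round(1)) for k in range(4)])
S,T=cam("scene"),cam("top")
print(proj(S,[.509,.209,.235]),proj(T,[.509,.209,.235]))
g=cv2.cvtColor(cv2.imread("pics/w2.png"),cv2.COLOR_BGR2GRAY)
print(g[240,268:285],g[240,330:346],g[200:216,308],g[266:282,308])
E
```

```text
[0.5204 0.233  0.2089] [ 0.5 -0.5 -0.4  0.3]
[0.5277 0.1963 0.2159] [-0.3  0.3  0.2 -0.2]
[0.4895 0.1892 0.2244] [-0.5  0.5  0.4 -0.3]
[0.482  0.226  0.2199] [-0.4  0.2  0.3 -0.2]
c [0.50503543 0.21093843 0.21745623] [-0.13650537  0.11986595  0.10414054 -0.0886874 ]
0.225 [0.5061 0.21  ] [(np.float64(0.0359), np.float64(-78.9)), (np.float64(0.0394), np.float64(-170.3)), (np.float64(0.0368), np.float64(100.4)), (np.float64(0.039), np.float64(8.5))]
0.235 [0.5079 0.209 ] [(np.float64(0.0349), np.float64(-78.9)), (np.float64(0.0383), np.float64(-170.3)), (np.float64(0.0357), np.float64(100.4)), (np.float64(0.0379), np.float64(8.5))]
0.245 [0.5096 0.2079] [(np.float64(0.0339), np.float64(-78.9)), (np.float64(0.0372), np.float64(-170.3)), (np.float64(0.0346), np.float64(100.4)), (np.float64(0.0368), np.float64(8.5))]
0.225 [0.5068 0.2112] [(np.float64(0.0351), np.float64(-81.7)), (np.float64(0.0407), np.float64(-169.1)), (np.float64(0.037), np.float64(98.8)), (np.float64(0.041), np.float64(8.3))]
0.235 [0.5098 0.2115] [(np.float64(0.0337), np.float64(-81.7)), (np.float64(0.039), np.float64(-169.1)), (np.float64(0.0355), np.float64(98.8)), (np.float64(0.0393), np.float64(8.3))]
0.245 [0.5128 0.2118] [(np.float64(0.0323), np.float64(-81.7)), (np.float64(0.0374), np.float64(-169.1)), (np.float64(0.034), np.float64(98.8)), (np.float64(0.0377), np.float64(8.3))]
[[397.87566208 189.75172456]] [[215.03630954 220.95288802]]
[ 44  43  43  43  45  42  44  44  44  37  89 160 166 181 196 196 196] [197 199 190 176 158 145  76  30 155 251 243 239 244 245 244 245] [ 60  62  60  62  61  64  60  32   8  13   8  23  42  55  80 117] [191 190 190 190 184 172 180 131  84 119 119 116 118 118 119 119]
```

Call:
step_arm(offset=[[0.04,0.13,0],[0,0,-0.4],[0,0,-0.4],[0,0,-0.4],[0,0,0]], rot=[[0,0,0.01],[0,0,0],[0,0,0],[0,0,0],[0,0,0]])

```text
time: 4.47
tcp_pos: [0.508, 0.2151, 0.2448]
eef_rot: [3.141, 0.002, 0.161]
wrist_force: [-0.1, -0.5, 0.1]
gripper_width: 0.999
grasp_force: 0.0
```

```bash
python3 - <<'E'
from h import *
bot.get_image("wrist")
st=bot.read_state();im=bot.get_image("wrist");save(im,"w3.png")
print(st["tcp_pos"],st["eef_rot"],st["time"])
C=cam("wrist",st)
print(proj(C,[.5095,.2113,.235]))
E
```

```text
[0.5084719  0.21525778 0.24584588] [-3.14154759e+00 -9.76063218e-05  1.61281996e-01] 4.525
[[321.68034296 287.23633688]]
```

View pics/w3.png

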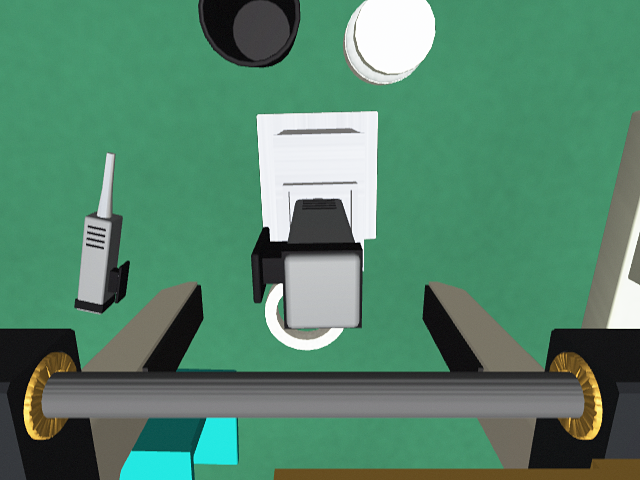

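The face centre is at (323,288) against a prediction of (321.7,287.2), and the yaw is aligned. Descending and starting to close.

Call:
step_arm(offset=[[0,0.018,-0.3],[0,0,-0.4],[0,0,-0.4],[0,0,-0.4],[0,0,0]], rot=[[0,0,0],[0,0,0],[0,0,0],[0,0,0],[0,0,0]])

```text
time: 5.2
tcp_pos: [0.5076, 0.2157, 0.169]
eef_rot: [3.141, 0.003, 0.161]
wrist_force: [0.1, 0.3, 0.6]
gripper_width: 0.998
grasp_force: 0.0
```

Call:
step_arm(offset=[[0,0,0],[0,0,0],[0,0,0],[0,0,0],[0,0,0]], rot=[[0,0,0],[0,0,0],[0,0,0],[0,0,0],[0,0,0]], claw=0.03)

```text
time: 5.82
tcp_pos: [0.5083, 0.216, 0.1705]
eef_rot: [-3.141, -0.0, 0.161]
wrist_force: [-0.6, 2.1, -0.8]
gripper_width: 0.532
grasp_force: 2.4
```

Call:
step_arm(offset=[[0,0,0],[0,0,0],[0,0,0],[0,0,0],[0,0,0]], rot=[[0,0,0],[0,0,0],[0,0,0],[0,0,0],[0,0,0]], claw=-0.02)

```text
time: 6.45
tcp_pos: [0.5083, 0.2159, 0.1704]
eef_rot: [3.142, -0.0, 0.161]
wrist_force: [0.4, -1.1, 1.0]
gripper_width: 0.492
grasp_force: 4.9
```

Call:
step_arm(offset=[[0,0,0],[0,0,0],[0,0,0],[0,0,0],[0,0,0]], rot=[[0,0,0],[0,0,0],[0,0,0],[0,0,0],[0,0,0]], claw=-0.04)

```text
time: 7.08
tcp_pos: [0.5083, 0.2159, 0.1704]
eef_rot: [-3.142, -0.0, 0.161]
wrist_force: [0.2, -1.2, 0.3]
gripper_width: 0.485
grasp_force: 8.1
```

Call:
step_arm(offset=[[0,0,0],[0,0,0],[0,0,0],[0,0,0],[0,0,0]], rot=[[0,0,0],[0,0,0],[0,0,0],[0,0,0],[0,0,0]], claw=-0.055)

```text
time: 7.7
tcp_pos: [0.5083, 0.2159, 0.1704]
eef_rot: [3.142, -0.0, 0.161]
wrist_force: [0.5, -2.1, 1.5]
gripper_width: 0.481
grasp_force: 15.2
```

Call:
step_arm(offset=[[0,0,0.05],[0,0,0.15],[0,0,0.3],[0,0,0],[0,0,0]], rot=[[0,0,0],[0,0,0],[0,0,0],[0,0,0],[0,0,0]])

```text
time: 8.32
tcp_pos: [0.5082, 0.2159, 0.1954]
eef_rot: [-3.142, -0.0, 0.161]
wrist_force: [-1.1, 0.5, -2.3]
gripper_width: 0.481
grasp_force: 14.2
```

Call:
step_arm(offset=[[0,0,0.46],[0,0,0.46],[0,0,0.46],[0,0,0.46],[0,0,0.46]], rot=[[0,0,0],[0,0,0],[0,0,0],[0,0,0],[0,0,0]], claw=-0.05)

```text
time: 8.95
tcp_pos: [0.5081, 0.2158, 0.3106]
eef_rot: [3.142, 0.001, 0.161]
wrist_force: [0.1, 0.5, -2.9]
gripper_width: 0.475
grasp_force: 14.0
```

Call:
step_arm(offset=[[-0.4,-0.605,0],[-0.4,-0.605,0],[-0.4,-0.605,0],[-0.4,-0.605,0],[-0.4,-0.605,0]], rot=[[0,0,-0.0057],[0,0,-0.0057],[0,0,-0.0057],[0,0,-0.0057],[0,0,-0.0057]])

```text
time: 9.57
tcp_pos: [0.4073, 0.0638, 0.31]
eef_rot: [-3.142, 0.0, 0.118]
wrist_force: [-0.1, -0.1, -2.0]
gripper_width: 0.481
grasp_force: 14.1
```

Call:
step_arm(offset=[[-0.072,-0.605,0],[-0.072,-0.605,0],[-0.072,-0.605,0],[-0.072,-0.605,0],[-0.072,-0.605,0]], rot=[[0.0048,-0.0404,0],[0.0048,-0.0404,0],[0.0048,-0.0404,0],[0.0048,-0.0404,0],[0.0048,-0.0404,0]])

```text
time: 10.2
tcp_pos: [0.3898, -0.0874, 0.3102]
eef_rot: [3.141, -0.307, 0.118]
wrist_force: [1.2, 0.1, -2.2]
gripper_width: 0.482
grasp_force: 14.0
```

Call:
step_arm(offset=[[-0.072,-0.605,0],[-0.072,-0.605,0],[-0.072,-0.605,0],[-0.072,-0.605,0],[-0.072,-0.605,0]], rot=[[0.0048,-0.0404,0],[0.0048,-0.0404,0],[0.0048,-0.0404,0],[0.0048,-0.0404,0],[0.0048,-0.0404,0]])

```text
time: 10.82
tcp_pos: [0.3718, -0.2388, 0.3102]
eef_rot: [3.141, -0.612, 0.118]
wrist_force: [0.2, 0.2, -2.6]
gripper_width: 0.482
grasp_force: 14.0
```

```bash
python3 - <<'E'
from h import *
bot.get_image("scene");bot.get_image("scene")
st=bot.read_state();im=bot.get_image("wrist");s=bot.get_image("scene")
print({k:np.round(v,4) for k,v in st.items()})
C=cam("wrist",st)
for q,z in (("nest",.08),("nozzle",.186)):
  for c,CC in (("wrist",C),("scene",cam("scene"))):
    for d in bot.pinpoint(c,q): print(q,c,np.round(d["pixel"],1),round(d["p"],2),atz(CC,d["pixel"],z).round(4))
save(np.hstack([im[:, :400],s[80:400,80:480].repeat(1,0) if 0 else np.vstack([s[80:400,80:480],np.zeros((160,400,3),np.uint8)])]),"p4.png")
save(im,"w4.png");save(s,"s4.png")
E
```

```text
{'time': np.float64(10.925), 'joints': array([-1.0201, -0.1169,  2.0819,  0.6646,  1.0031,  0.1187]), 'joint_vel': array([ 0.0689, -0.0289,  0.0104, -0.0691,  0.0032,  0.1255]), 'joint_torque': array([ -2.1472, -22.6563, -31.0623,   2.7031,  -0.2323,  -1.4887]), 'tcp_pos': array([ 0.3713, -0.24  ,  0.3095]), 'eef_rot': array([-3.1404, -0.6106,  0.1139]), 'wrist_force': array([-0.4583, -0.1817, -1.5792]), 'moment': array([-0.0241,  0.5666,  0.0124]), 'grasp_force': np.float64(14.0463), 'gripper_width': np.float64(0.4801)}
nest wrist [316.  184.7] 0.77 [ 0.5337 -0.2249  0.08  ]
nest scene [227.9 288.4] 0.7 [ 0.5189 -0.2223  0.08  ]
nozzle wrist [320.9 217.8] 0.78 [ 0.4563 -0.2366  0.186 ]
nozzle scene [452.3 247.8] 0.77 [0.7011 0.2334 0.186 ]
nozzle scene [442.4 289.5] 0.24 [0.8053 0.1305 0.186 ]
```

View pics/p4.png

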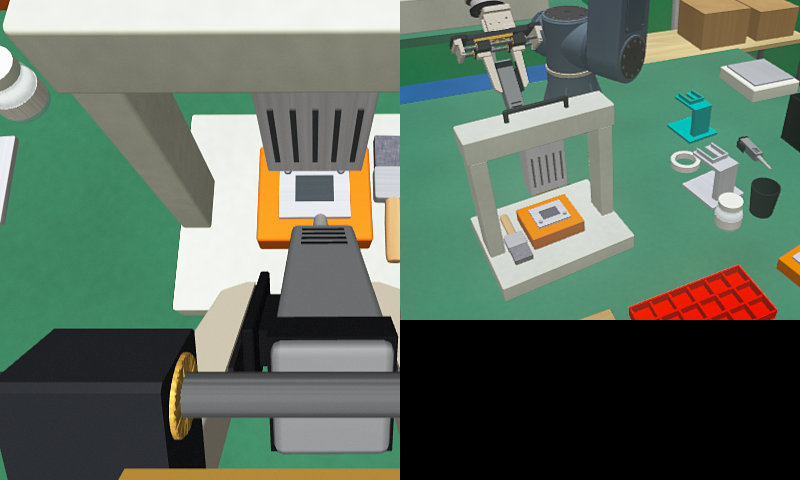

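The wrist view shows the nozzle tip at about (320,214), with the aluminium insert behind it: front corners at (279,218) and (351,212), pocket centre at about (314,188). The scene view shows the nest at about (230,294). I'll compare predicted and seen positions.

```bash
python3 - <<'E'
from h import *
st=bot.read_state();C=cam("wrist",st);S=cam("scene")
r=R.from_euler('xyz',st["eef_rot"]).as_matrix();p=st["tcp_pos"]
print(p,st["eef_rot"],"tilt",np.degrees(np.arccos(-r[2,2])))
# tool y = closing; duster y = -tool y
m=p+r@[0,.0055,.1454]; print("mouth pred",m,proj(C,m),proj(S,m))
a,b=[atz(C,q,.08) for q in((279,218),(351,212))];print(a,b,np.linalg.norm(a-b),np.degrees(np.arctan2(*(a-b)[1::-1]))-90)
u=(a-b)/np.linalg.norm(a-b);xh=np.array([u[1],-u[0],0]);print("nest",(a+b)/2+.032*xh)
print("scene nest",atz(S,(230,294),.08),"pocket w",atz(C,(314,188),.08))
# fit line of insert corners in scene: list from sharpened mask
s=cv2.imread("pics/s4.png");g=cv2.cvtColor(s,cv2.COLOR_BGR2HSV)
o=((g[:,:,0]<18)&(g[:,:,1]>150)&(g[:,:,2]>120)).astype(np.uint8);o[:, 300:]=0;o[:250]=0;o[345:]=0
ys,xs=np.nonzero(o);print(xs.min(),xs.max(),ys.min(),ys.max())
cv2.imwrite("pics/s4c.png",cv2.resize(s[250:350,170:300],None,fx=5,fy=5,interpolation=cv2.INTER_CUBIC))
E
```

```text
[ 0.37255015 -0.23701072  0.3104697 ] [ 3.14144749 -0.60995406  0.11962792] tilt 34.94779401170861
mouth pred [ 0.45590279 -0.23255242  0.1912897 ] [[319.71284858 217.47373617]] [[210.88310763 233.67791632]]
[ 0.49347147 -0.18806313  0.08      ] [ 0.50877571 -0.26063413  0.08      ] 0.07416717998894763 11.90841148212317
nest [ 0.53243491 -0.2177455   0.08      ]
scene nest [ 0.53887156 -0.2230795   0.08      ] pocket w [ 0.53117645 -0.21967453  0.08      ]
0 263 274 344
```

View pics/s4c.png

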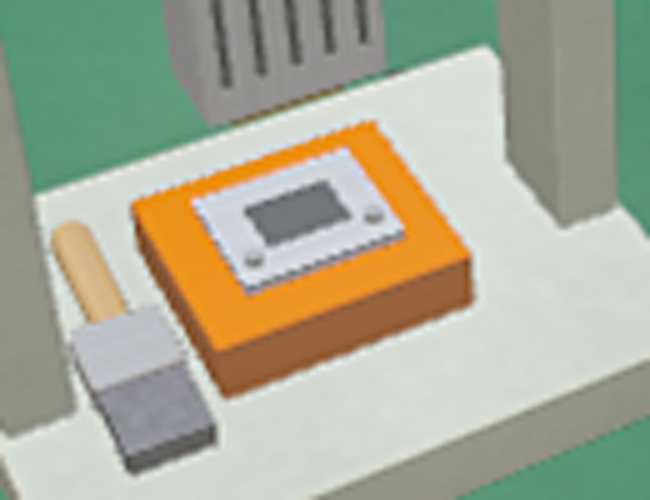

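```bash
python3 - <<'E'
from h import *
S=cam("scene")
for n,z,q in (("ins",.08,[(193,200),(347,147),(406,237),(248,292)]),("car",.076,[(133,203),(375,123),(471,257),(220,350)])):
    q=(np.array(q)+.5)/5+[170,250]-.5
    P=np.array([atz(S,p,z)[:2] for p in q]);print(n,P.round(4).tolist(),P.mean(0))
    for k in range(4): d=P[(k+1)%4]-P[k];print(np.hypot(*d).round(4),np.degrees(np.arctan2(*d[::-1])).round(1))
# check scene calib w/ press base corners z=.04 (crop): (490,47) , right back etc and top-view centre
print(proj(S,[[.5308,-.223,.08],[.533,-.2205,.08]]))
xh=np.array([np.cos(.12),np.sin(.12)]);yh=np.array([-xh[1],xh[0]])
c=np.array([.5308,-.2231])
print(proj(S,[[*(c+a*xh+b*yh),.04] for a,b in((.12,.15),(.12,-.15),(-.12,.15))]))
E
```

```text
ins [[0.5057, -0.2635], [0.497, -0.1903], [0.5662, -0.1841], [0.5731, -0.2561]] [ 0.53550247 -0.22349045]
0.0737 96.8
0.0695 5.2
0.0723 -84.6
0.0678 -173.7
car [[0.4925, -0.2878], [0.4806, -0.1723], [0.5854, -0.1609], [0.5982, -0.2748]] [ 0.53917979 -0.22395065]
0.116 95.9
0.1055 6.2
0.1146 -83.6
0.1065 -173.0
[[229.04567988 291.74765327]
 [230.41845032 292.06031875]]
[[314.56242583 313.88123794]
 [182.36385765 368.32033216]
 [267.09600532 257.2392109 ]]
```

Call:
step_arm(offset=[[0.3,0.04,-0.43],[0.3,0.04,-0.43],[0.3,0.04,-0.43],[0.3,0.04,-0.43],[0,0,0]], rot=[[0,0,0],[0,0,0],[0,0,0],[0,0,0],[0,0,0]])

```text
time: 11.85
tcp_pos: [0.4325, -0.2284, 0.2234]
eef_rot: [-3.139, -0.609, 0.119]
wrist_force: [-0.1, 0.0, -1.9]
gripper_width: 0.476
grasp_force: 14.0
```

```bash
python3 - <<'E'
from h import *
st=bot.read_state();im=bot.get_image("wrist");s=bot.get_image("scene")
r=R.from_euler('xyz',st["eef_rot"]).as_matrix();p=st["tcp_pos"];C=cam("wrist",st)
print(p,st["eef_rot"],st["gripper_width"],st["grasp_force"],st["wrist_force"],st["time"])
m=p+r@[0,.0055,.1454];hit=m+r[:,2]*(m[2]-.08)/-r[2,2]
print("mouth",m,"axis hits",hit,proj(C,m),proj(cam("scene"),m),proj(cam("scene"),hit))
a=cv2.resize(im[120:320,220:420],(500,500),interpolation=cv2.INTER_CUBIC);b=cv2.resize(s[230:350,170:290][:,:72],(300,500),interpolation=cv2.INTER_CUBIC)
save(np.hstack([a,b]),"p5.png")
E
```

```text
[ 0.43250761 -0.22843383  0.22336436] [-3.13885572 -0.60872974  0.11891339] 0.47584560000774345 14.046588689088821 [-0.11190384  0.0108412  -1.91322155] 11.85
mouth [ 0.51567744 -0.22363525  0.10406993] axis hits [ 0.53232689 -0.22156515  0.08      ] [[319.71219759 217.47458734]] [[225.91800189 279.43063838]] [[229.86570663 292.00013008]]
```

View pics/p5.png

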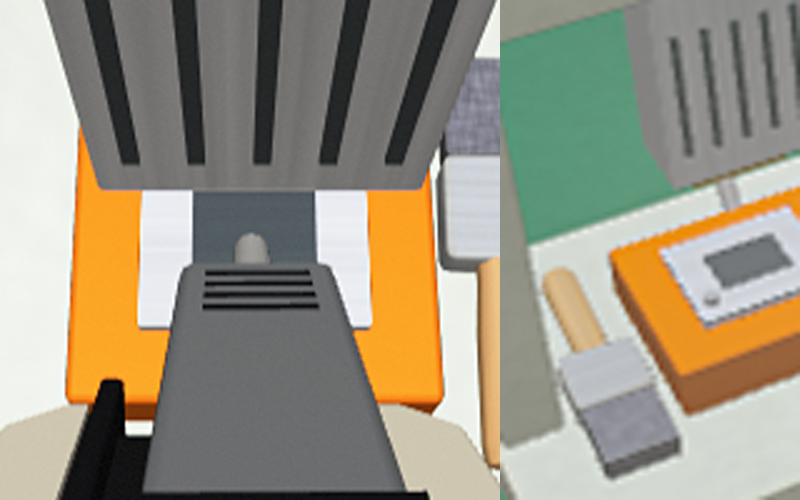

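The nozzle is centred laterally (tip at x≈252, insert 139–371). In the scene view the mouth is where predicted. Holding soft air, then going to full.

Call:
step_arm(offset=[[0,0,0],[0,0,0],[0,0,0],[0,0,0],[0,0,0]], rot=[[0,0,0],[0,0,0],[0,0,0],[0,0,0],[0,0,0]])

```text
time: 12.58
tcp_pos: [0.4322, -0.2299, 0.2244]
eef_rot: [-3.141, -0.61, 0.118]
wrist_force: [0.1, -0.8, -2.9]
gripper_width: 0.483
grasp_force: 14.0
```

Call:
step_arm(offset=[[0,0,0],[0,0,0],[0,0,0],[0,0,0],[0,0,0]], rot=[[0,0,0],[0,0,0],[0,0,0],[0,0,0],[0,0,0]], claw=-0.16)

```text
time: 13.2
tcp_pos: [0.4323, -0.2299, 0.2244]
eef_rot: [-3.141, -0.61, 0.118]
wrist_force: [0.2, 0.5, -2.9]
gripper_width: 0.427
grasp_force: 17.0
```

Call:
step_arm(offset=[[0,0,0],[0,0,0],[0,0,0],[0,0,0],[0,0,0]], rot=[[0,0,0],[0,0,0],[0,0,0],[0,0,0],[0,0,0]])

```text
time: 13.82
tcp_pos: [0.4323, -0.2298, 0.2244]
eef_rot: [-3.141, -0.61, 0.118]
wrist_force: [-0.9, -0.0, -2.2]
gripper_width: 0.425
grasp_force: 17.0
```

Call:
step_arm(offset=[[0,0,0],[0,0,0],[0,0,0],[0,0,0],[0,0,0]], rot=[[0,0,0],[0,0,0],[0,0,0],[0,0,0],[0,0,0]])

```text
time: 14.45
tcp_pos: [0.4323, -0.2298, 0.2243]
eef_rot: [-3.141, -0.61, 0.118]
wrist_force: [-1.6, 0.1, -2.0]
gripper_width: 0.427
grasp_force: 17.0
```

Call:
step_arm(offset=[[0,0,0],[0,0,0],[0,0,0],[0,0,0],[0,0,0]], rot=[[0,0,0],[0,0,0],[0,0,0],[0,0,0],[0,0,0]])

```text
time: 15.08
tcp_pos: [0.4323, -0.2298, 0.2243]
eef_rot: [-3.141, -0.61, 0.118]
wrist_force: [-0.1, -0.0, -1.8]
gripper_width: 0.429
grasp_force: 17.0
```

Call:
step_arm(offset=[[0,0,0],[0,0,0],[0,0,0],[0,0,0],[0,0,0]], rot=[[0,0,0],[0,0,0],[0,0,0],[0,0,0],[0,0,0]], claw=-0.05)

```text
time: 15.7
tcp_pos: [0.4323, -0.2299, 0.2244]
eef_rot: [-3.141, -0.61, 0.118]
wrist_force: [-0.5, 0.4, -0.6]
gripper_width: 0.483
grasp_force: 14.0
```

Call:
step_arm(offset=[[-0.3,-0.04,0.43],[-0.3,-0.04,0.43],[-0.3,-0.04,0.43],[-0.3,-0.04,0.43],[0,0,0]], rot=[[0,0,0],[0,0,0],[0,0,0],[0,0,0],[0,0,0]])

```text
time: 16.32
tcp_pos: [0.3722, -0.2386, 0.3115]
eef_rot: [3.138, -0.612, 0.119]
wrist_force: [-0.0, 0.5, -1.9]
gripper_width: 0.48
grasp_force: 14.1
```

Call:
step_arm(offset=[[0.072,0.605,0],[0.072,0.605,0],[0.072,0.605,0],[0.072,0.605,0],[0.072,0.605,0]], rot=[[-0.0048,0.0404,0],[-0.0048,0.0404,0],[-0.0048,0.0404,0],[-0.0048,0.0404,0],[-0.0048,0.0404,0]])

```text
time: 16.95
tcp_pos: [0.3905, -0.085, 0.3094]
eef_rot: [-3.141, -0.303, 0.119]
wrist_force: [0.2, -0.3, -2.1]
gripper_width: 0.479
grasp_force: 14.0
```

Call:
step_arm(offset=[[0.072,0.605,0],[0.072,0.605,0],[0.072,0.605,0],[0.072,0.605,0],[0.072,0.605,0]], rot=[[-0.0048,0.0404,0],[-0.0048,0.0404,0],[-0.0048,0.0404,0],[-0.0048,0.0404,0],[-0.0048,0.0404,0]])

```text
time: 17.58
tcp_pos: [0.4084, 0.0666, 0.3092]
eef_rot: [-3.141, 0.003, 0.12]
wrist_force: [0.6, 0.2, -2.1]
gripper_width: 0.482
grasp_force: 14.1
```

Call:
step_arm(offset=[[0.4,0.605,0],[0.4,0.605,0],[0.4,0.605,0],[0.4,0.605,0],[0.4,0.605,0]], rot=[[0,0,0.0057],[0,0,0.0057],[0,0,0.0057],[0,0,0.0057],[0,0,0.0057]])

```text
time: 18.2
tcp_pos: [0.5087, 0.218, 0.3086]
eef_rot: [-3.141, 0.001, 0.163]
wrist_force: [0.5, -0.4, -2.0]
gripper_width: 0.481
grasp_force: 14.1
```

Call:
step_arm(offset=[[0,0,0],[0,0,0],[0,0,0],[0,0,0],[0,0,0]], rot=[[0,0,0],[0,0,0],[0,0,0],[0,0,0],[0,0,0]])

```text
time: 18.82
tcp_pos: [0.5082, 0.2156, 0.3105]
eef_rot: [-3.141, -0.0, 0.16]
wrist_force: [0.8, -0.4, -2.1]
gripper_width: 0.482
grasp_force: 14.1
```

```bash
python3 - <<'E'
from h import *
st=bot.read_state();im=bot.get_image("wrist");s=bot.get_image("scene")
print(st["tcp_pos"],st["eef_rot"],st["gripper_width"],st["time"])
a=im[80:480,80:560];b=cv2.resize(s[140:300,340:468],(320,400),interpolation=cv2.INTER_CUBIC)
save(np.hstack([a,b]),"p6.png")
C=cam("wrist",st);S=cam("scene");r=R.from_euler('xyz',st["eef_rot"]).as_matrix()
for l in (.1454,-.0646): m=st["tcp_pos"]+r@[0,.0055,l];print(m,proj(C,m),proj(S,m))
E
```

```text
[0.50824696 0.21563598 0.31052355] [-3.14145898e+00 -3.87719161e-04  1.60362782e-01] 0.48167970773116636 18.825
[0.50917772 0.21023474 0.16512283] [[320.00271857 216.66554903]] [[395.09022914 214.52024551]]
[0.50910183 0.21019403 0.37512281] [[332.23878594 395.65107775]] [[405.63174143 134.10988212]]
```

View pics/p6.png

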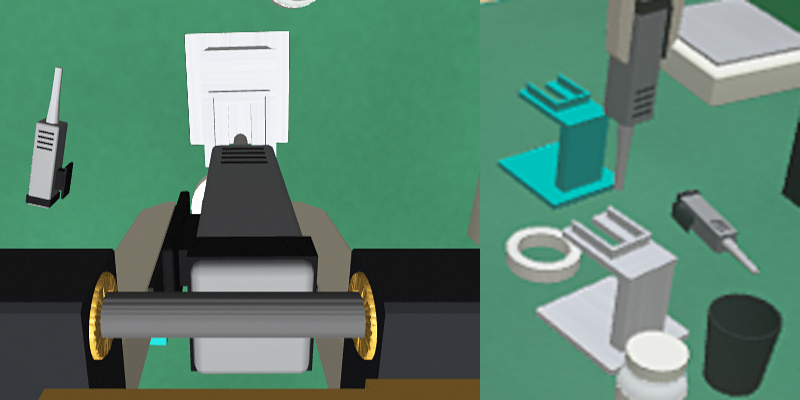

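The duster hangs without slip: the tip is at wrist (320,217), as predicted, and centred on the fork slot. Lowering.

Call:
step_arm(offset=[[0,0,-0.4],[0,0,-0.4],[0,0,-0.4],[0,0,-0.4],[0,0,-0.4]], rot=[[0,0,0],[0,0,0],[0,0,0],[0,0,0],[0,0,0]])

```text
time: 19.55
tcp_pos: [0.5083, 0.2159, 0.2098]
eef_rot: [-3.142, -0.0, 0.161]
wrist_force: [0.3, 0.1, -2.6]
gripper_width: 0.48
grasp_force: 14.1
```

Call:
step_arm(offset=[[0,0,-0.2],[0,0,-0.2],[0,0,-0.2],[0,0,-0.12],[0,0,-0.06]], rot=[[0,0,0],[0,0,0],[0,0,0],[0,0,0],[0,0,0]])

```text
time: 20.18
tcp_pos: [0.5083, 0.2159, 0.1711]
eef_rot: [3.142, 0.0, 0.161]
wrist_force: [-0.0, 1.1, -2.1]
gripper_width: 0.48
grasp_force: 14.1
```

Call:
step_arm(offset=[[0,0,0],[0,0,0],[0,0,0],[0,0,0],[0,0,0]], rot=[[0,0,0],[0,0,0],[0,0,0],[0,0,0],[0,0,0]])

```text
time: 20.8
tcp_pos: [0.5083, 0.2159, 0.1714]
eef_rot: [3.142, -0.0, 0.161]
wrist_force: [0.3, 0.3, -2.3]
gripper_width: 0.483
grasp_force: 14.1
```

Call:
step_arm(offset=[[0,0,-0.02],[0,0,0],[0,0,0],[0,0,0],[0,0,0]], rot=[[0,0,0],[0,0,0],[0,0,0],[0,0,0],[0,0,0]])

```text
time: 21.42
tcp_pos: [0.5083, 0.2159, 0.1704]
eef_rot: [3.142, -0.0, 0.161]
wrist_force: [-0.3, -1.0, -0.3]
gripper_width: 0.481
grasp_force: 14.1
```

Call:
step_arm(offset=[[0,0,0],[0,0,0],[0,0,0],[0,0,0],[0,0,0]], rot=[[0,0,0],[0,0,0],[0,0,0],[0,0,0],[0,0,0]], claw=0.08)

```text
time: 22.05
tcp_pos: [0.5083, 0.216, 0.1704]
eef_rot: [-3.142, -0.0, 0.161]
wrist_force: [-0.2, 1.0, -1.0]
gripper_width: 0.542
grasp_force: 1.6
```

Call:
step_arm(offset=[[0,0,0],[0,0,0],[0,0,0],[0,0,0],[0,0,0]], rot=[[0,0,0],[0,0,0],[0,0,0],[0,0,0],[0,0,0]], claw=1)

```text
time: 22.68
tcp_pos: [0.5083, 0.2159, 0.1703]
eef_rot: [3.142, 0.0, 0.161]
wrist_force: [-0.8, -0.7, 0.7]
gripper_width: 0.989
grasp_force: 0.0
```

Released. Rising straight up and checking.

Call:
step_arm(offset=[[0,0,0.3],[0,0,0.5],[0,0,0.5],[0,0,0.5],[0,0,0.5]], rot=[[0,0,0],[0,0,0],[0,0,0],[0,0,0],[0,0,0]])

```text
time: 23.3
tcp_pos: [0.5083, 0.2159, 0.2874]
eef_rot: [-3.141, -0.001, 0.161]
wrist_force: [-0.5, -0.1, 0.1]
gripper_width: 1.0
grasp_force: 0.0
```

Call:
step_arm(offset=[[0,0,0.3],[0,0,0],[0,0,0],[0,0,0],[0,0,0]], rot=[[0,0,0],[0,0,0],[0,0,0],[0,0,0],[0,0,0]])

```text
time: 23.92
tcp_pos: [0.5081, 0.2158, 0.2998]
eef_rot: [3.141, 0.001, 0.161]
wrist_force: [0.5, 0.1, 1.1]
gripper_width: 1.0
grasp_force: 0.0
```

```bash
python3 - <<'E'
from h import *
st=bot.read_state();im=bot.get_image("wrist");s=bot.get_image("scene")
print(st["tcp_pos"],st["gripper_width"],st["time"],st["wrist_force"])
a=im[0:400,100:540];b=cv2.resize(s[150:310,340:484],(360,400),interpolation=cv2.INTER_CUBIC)
save(np.hstack([a,b]),"p7.png")
print(proj(cam("wrist",st),[.5095,.2108,.235]))
E
```

```text
[0.50814136 0.21583373 0.29980901] 0.9998268826416113 23.925 [0.45803098 0.09175311 1.10463062]
[[321.73613076 249.30625062]]
```

View pics/p7.png

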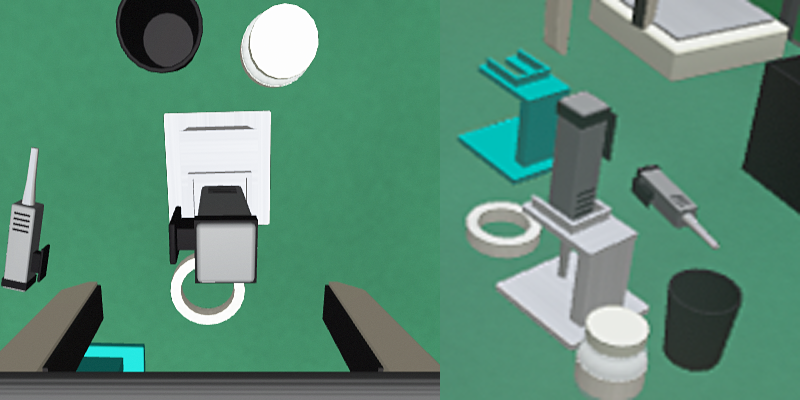

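The duster stands upright in the fork with its paddle free. Its top is at (326,250), about 2 mm from the start, and the other things are unmoved. Handing in.

```bash
python3 -c "
from workcell import bot
print(bot.close_job())"
```

```text
the job is handed in; nothing more can be done
None
```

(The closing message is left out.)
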